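# Push the tea box home into its spring-catch holder

## Task

Push the tea box that stands out in the open (not the one in the far corner) across the worktop, without lifting or toppling it, into the low wooden holder, and press it back against the holder's sprung plate until both steel spring catches have snapped in behind it, so that it stays there, square, when you let go. Press by feel and do not ram it, and leave the other things on the worktop where they are.

Things in the scene. Friction and masses are not known exactly. Their poses are not given: they have to be found in the camera images.
- tea_box: loose cardboard tea box, solid: 70 (its x) by 126 (its y) by 73 mm high, 0.25 to 0.5 kg; origin at the centre of its underside, z up. Starts upright 0.33 to 0.37 m in front of the holder's origin, up to 45 mm off its centre line, its x within 0.45 rad of the holder's x. It goes in with a 126 mm face leading; push on the other one.
- dock: the holder: low wooden U fixed to the worktop, no floor, walls 45 mm high. Origin on the worktop, on the centre line; x points into it (mouth to rear wall, the pushing direction), y to its left, z up. Side walls inside at y = +-67 mm from x = -12 mm on (4 mm play each side of the box; slanted lead-in at x = -34 to -12 mm), outside at most +-98 mm; rear wall at x = 56 to 68 mm.
- mouth (a point): middle of the holder's open mouth, on the worktop at dock x = -141 mm, axes as the holder's. Here the flared walls stand at y = +-103 mm; they narrow to y = +-78 mm at dock x = -99 mm.
- catch_left (a joint): spring catch at the +y side: upright steel leaf (z = 13 to 39 mm), hinged at dock x = -82 - s, y = 72 mm, slanting inward to its free tip at x = -37 - s, y = 52 mm; s is in the text of catch_right. Angle in rad: 0 = sprung in (at rest, or holding the box), about 0.4 = pushed aside by the passing box; snaps back to 0 behind it. 104 mm gap between the tips for pushing fingers.
- catch_right (a joint): mirror image of catch_left, at -y. Catches and sprung plate sit on one slide, set s = 0 to 22 mm towards the mouth: differs each time, not reported, stays put. Plate front at dock x = 25 - s mm, travel 13.5 mm, 2 N to 6 N, then solid. Box passes the catches in its last 3 mm (needs up to 10 N with friction), is then held with its centre near x = -s. Press with 12 to 15 N, slowly.
- mug: white mug, 77 mm across, 98 mm high, with a handle; a bystander, to be left alone; origin under its centre
- salt_shaker: glass salt shaker with a grey cap, 44 mm across, 90 mm high; a bystander, to be left alone; origin under its centre
- espresso_cup: small striped cup with a handle, 50 mm high; a bystander, to be left alone; origin under its centre
- lemon_a: lemon, 71 mm long, lying behind the lane of the box; a bystander, to be left alone; origin under its centre
- lemon_b: lemon, 72 mm long, lying at the left; a bystander, to be left alone; origin under its centre
- dessert_spoon: steel spoon, 191 mm long, 13 mm high, lying at the front edge; a bystander, to be left alone; origin under its centre
There are look-alikes about, which are no part of the job. What is shaped like the tea_box but blue or turquoise is not meant.

How it is judged:
By the outcome, as a careful person would: the job done as asked, in the order asked, and still so for the second after the job is handed in, with the robot touching nothing.
It also fails if it takes over 69 s, if anything falls off the work surface, if the arm or the gripper's body presses on something with over 40 N, if the wrist force passes 120 N, or if a joint passes its speed limit or range.

## Robot

A 6-joint arm with a two-finger parallel gripper is mounted at the origin on a cart in front of the work surface, level with it; the furniture and walls round the work are solid. World frame = base frame: x ahead of the robot, y to its left, z up, the work surface at z = 0. Lengths are in m, angles in rad, forces in N, time in s.
With the tool pointing down it reaches from about 0.425 to 0.95 m from the base axis. Payload 3.5 kg.
Tool frame: the origin (TCP) lies on the centre line of the jaws, within the pads' length; the fingertips stand 8 mm ahead of it and the grasp point (between the pads) lies 11 mm behind it; z points along the fingers, y is the line along which they close (so a half turn about z gives the same grasp; the last joint's range is limited). The gripper opens to 85 mm and grips with 20 to 120 N. Pads are 22 mm wide; open, the fingers measure 114 mm over their backs; the gripper's body (76 mm by 85 mm) begins 54 mm behind the grasp point. The pads swing forward as they close: fully open they stand 13 mm farther back than shut.
Start: joints at [-1.391, 0.286, 1.577, -0, 1.279, -0.15], TCP at [0.219, -0.639, 0.239] pointing down, gripper open.
Joint ranges: [-2.77, 2.77], [-0.9, 2.22], [0.21, 2.48], [-1.53, 4.67], [0.24, 2.81], [-2.84, 2.84]. Speed limits (rad/s): [2.79, 2.79, 3.14, 3.14, 3.14, 3.14].

## Interface

Orientations are given as a unit quaternion [x, y, z, w].
In Python, from plant import ctrl gives the robot as it stands. The module is installed in compiled form; this text tells all that it offers.
- The arm moves only by the tool send_rows, never from a script. Its argument "steps" is a list of rows, each a list of 5 numbers: the shift along the tool's x, y, z in m, then the turn about the tool's z in degrees, then the opening, from -1 (shut) to 1 (fully open). A call has 1 to 12 rows; each row is the pose to reach, as a shift and turn from the pose commanded when the call began, along the tool's axes at that moment; what a row does not reach only later rows make up. A row lasts 1/10 s, in which the tool goes at most 50 mm and 8.59 degrees, less where a joint would pass 70% of its speed; a pose out of reach is approached as far as the arm can. A call with a gripper value outside its range is refused whole. The fingers move at their own pace and stop on an object; "squeeze" is the grip in N (left out, the last holds). Time passes only in rows, so rows that repeat a pose let the fingers close. It gives the time, the measured TCP pose, the force, the opening and the grip force at its end, in the units of the state.
- ctrl.get_state(): the state, without advancing time (a new reading comes with each control period).
- ctrl.read_camera(name): name is "scene" or "top" or "wrist"; returns the picture (400x640x3 uint8, red, green, blue); there is no depth.
- ctrl.calibration(name): a dict with "intrinsics" (3x3 intrinsics, pixels), "k1" (the pictures are not rectified: a ray, as slopes to the right and down, at radius r is drawn at 1 + k1 r^2 times it, then the intrinsics apply), "extrinsics" (4x4, takes a point from world to camera coordinates); the wrist camera has in their place "tool_from_camera" (4x4, takes a point from camera to tool coordinates, whose origin is the TCP and whose axes are the flange's). Camera axes: x right, y up, looking along -z (the intrinsics and any distortion apply to the point x, -y, -z); pixel columns grow to the right and rows downward; lengths in m; the calibration is good to about 2 mm. A picture is of the moment at which its call begins: read the wrist's pose just before it. calibration takes no time and is no camera call.
- ctrl.sign_off(): hands the job in; it is judged then, once.
The state is a dict: "time": time; "qpos": joint angles; "dq": joint speeds; "joint_efforts": joint torques, N m; "eef_pos": TCP position; "tcp_rot": TCP orientation; "contact_force": force on the tool from outside, world axes, zero at the start; "wrist_torque": the same for the moment, N m; "opening": opening from 0.0 (shut) to 1.0 (fully open); "finger_force": force on a finger pad.
Only numpy, scipy, OpenCV 4.12 (cv2) and the standard library are available. Lean on these libraries where they do the work, as an engineer would, in place of code of your own. Each camera call takes 0.05 s, during which the arm holds its last target. There are 200 camera calls.

## Working session

There is one attempt and no reset: what is moved stays moved. The work goes in short steps, Python scripts to look and compute and a tool call to move; the robot and the scene stay as the last step left them, time stands still between calls to the robot, and variables do not carry over. Pictures are saved under pics/ and viewed, at most 10 in all, crops included, and the job is handed in when it is done.

Besides the shell and the picture viewer there is one more tool, called after "Call:" as a command line: name --pt "numbers of a row" for each row, then --argument value for the rest. send_rows: Moves the arm, as the interface text tells. Its arguments: {"type":"object","properties":{"steps":{"type":"array","items":{"type":"array","items":{"type":"number"}}},"squeeze":{"type":"number"}},"required":["steps"]}

```bash
mkdir -p pics; python3 - <<'E'
from plant import ctrl
import cv2
for n in("scene","top"):
    cv2.imwrite(f"pics/{n}0.png",ctrl.read_camera(n)[:,:,::-1])
    c=ctrl.calibration(n);print(n,c)
s=ctrl.get_state();print(s)
print(ctrl.calibration("wrist"))
E
```

```text
scene {'intrinsics': array([[413.79676543,   0.        , 319.2913892 ],
       [  0.        , 413.79676543, 204.65851749],
       [  0.        ,   0.        ,   1.        ]]), 'k1': -0.05737366716385518, 'extrinsics': array([[-0.79292057, -0.6089995 , -0.0199143 ,  0.51829331],
       [ 0.3604438 , -0.49514946,  0.79051077, -0.21785765],
       [-0.49128121,  0.61963427,  0.61212429, -1.16593611],
       [ 0.        ,  0.        ,  0.        ,  1.        ]])}
top {'intrinsics': array([[466.21766999,   0.        , 314.89071048],
       [  0.        , 466.21766999, 198.47661807],
       [  0.        ,   0.        ,   1.        ]]), 'k1': -0.08160514970615518, 'extrinsics': array([[-0.00707996, -0.99993774,  0.00862461,  0.08546716],
       [ 0.9815399 , -0.0053007 ,  0.19118401, -0.56750412],
       [-0.19112639,  0.00981898,  0.98151632, -1.36120215],
       [ 0.        ,  0.        ,  0.        ,  1.        ]])}
{'time': 0.1, 'qpos': array([-1.39104302e+00,  2.87150034e-01,  1.57804920e+00,  3.99134174e-05,
        1.27857549e+00, -1.49988981e-01]), 'dq': array([-0.00029803, -0.00196
[... 387 characters left out ...]
.11767125,  1.05691717]), 'wrist_torque': array([ 0.00497899,  0.0098108 , -0.02067897]), 'finger_force': 0.0, 'opening': 1.001695283163595}
{'intrinsics': array([[316.48752299,   0.        , 319.23904136],
       [  0.        , 316.48752299, 199.1907128 ],
       [  0.        ,   0.        ,   1.        ]]), 'k1': 0.014250316264834603, 'tool_from_camera': array([[-9.96368987e-04,  9.62861625e-01,  2.69993515e-01,
         6.89545838e-02],
       [ 9.99999330e-01,  8.00056700e-04,  8.37147606e-04,
        -4.45968336e-04],
       [ 5.90047184e-04,  2.69994168e-01, -9.62861777e-01,
        -1.35115783e-01],
       [ 0.00000000e+00,  0.00000000e+00,  0.00000000e+00,
         1.00000000e+00]])}
```

View pics/scene0.png

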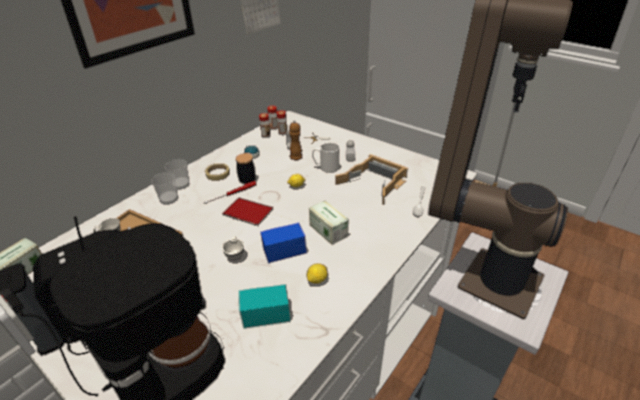

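View pics/top0.png

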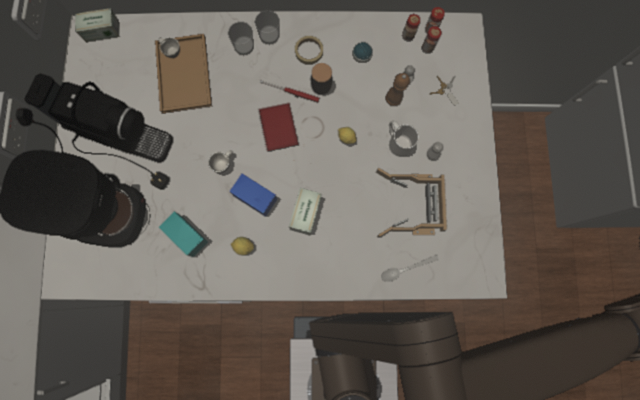

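The candidates in the top picture are the cream and green box at (306,213), the blue one at (253,195), the turquoise one at (183,234), and a cream one in the far corner at (97,25). The cream box at (306,213) is the one meant: it has the right colour and stands in the open in front of the holder, whose mouth is at about (380,203) and rear wall at (445,203). I'll confirm this in an enlarged crop.

```bash
python3 - <<'E'
import cv2
i=cv2.imread("pics/top0.png")[155:255,280:460]
cv2.imwrite("pics/crop0.png",cv2.resize(i,None,fx=4.4,fy=4.4,interpolation=cv2.INTER_CUBIC))
E
```

```text
(no output)
```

View pics/crop0.png

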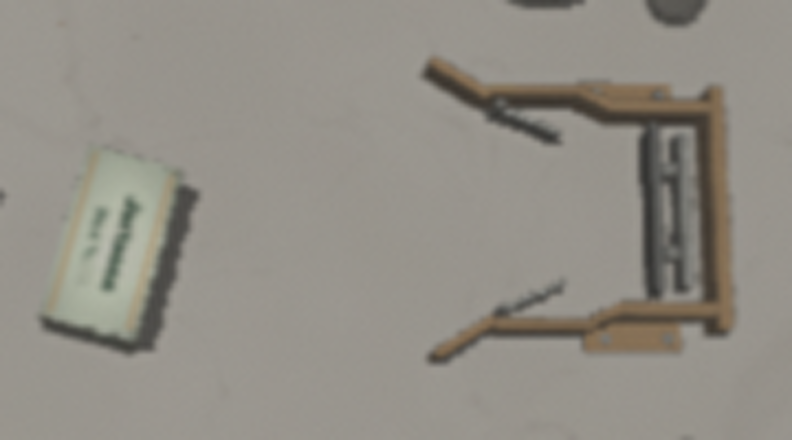

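The crop confirms it: a cream tea box with green lettering. Its top corners are at crop (93,147), (182,175), (133,342) and (45,318). The holder's wall tips are at (432,62) and (432,357), and its rear wall runs from (716,90) to (728,330).

```bash
cat > h.py <<'E'
import numpy as np, cv2
from plant import ctrl
from scipy.spatial.transform import Rotation as R
from scipy.optimize import least_squares
def w2p(n,P):
    c=ctrl.calibration(n);E=c["extrinsics"];p=np.atleast_2d(P)@E[:3,:3].T+E[:3,3]
    s=np.c_[p[:,0],-p[:,1]]/-p[:,2:3];s=s*(1+c["k1"]*(s**2).sum(1,keepdims=True))
    K=c["intrinsics"];return s*[K[0,0],K[1,1]]+K[:2,2]
def place(pose,L):
    x,y,a=pose;L=np.asarray(L,float);c,s=np.cos(a),np.sin(a)
    return np.c_[x+c*L[:,0]-s*L[:,1],y+s*L[:,0]+c*L[:,1],L[:,2]]
def fit(n,L,px,p0):
    r=least_squares(lambda p:(w2p(n,place(p,L))-px).ravel(),p0);return r.x,np.abs(r.fun).max()
E
python3 - <<'E'
from h import *
f=lambda q:np.array(q)/4.4+[280,155]-0.39
# box: x along pushing (image right), y up
B=[[-.035,.063,.073],[.035,.063,.073],[.035,-.063,.073],[-.035,-.063,.073]]
print("box",fit("top",B,f([[93,147],[182,175],[133,342],[45,318]]),[.6,.1,-1.6]))
D=[[-.141,.103,.045],[-.141,-.103,.045],[-.099,.078,.045],[-.099,-.078,.045],[.068,.09,.045],[.068,-.09,.045],[-.012,.067,.045],[-.012,-.067,.045]]
d,e=fit("top",D[:4],f([[424,72],[431,350],[482,100],[494,316]]),[.6,-.2,-1.57]);print("dock",d,e)
x=np.linspace(-.141,.068,5)
print((w2p("top",place(d,[[.068,.09,.045],[.068,-.09,.045],[.056,.067,.045],[.056,-.067,.045],[-.012,.067,.045],[-.012,-.067,.045],[-.037,.052,.039],[-.037,-.052,.039],[.025,.04,.04],[.025,-.04,.04],[-.034,.078,.045],[-.034,-.078,.045]]))-[280,155]+.39)*4.4)
E
```

```text
box (array([ 0.52889729,  0.11069937, -1.85334425]), np.float64(1.6851901148985462))
dock [ 0.55843626 -0.24866947 -1.56891736] 1.7004724366962591
[[716.5975847   80.99558577]
 [732.33628403 333.62915208]
 [701.90739181 112.69128906]
 [713.34044516 300.86768623]
 [606.66777617 113.19025188]
 [616.45138834 301.83470576]
 [570.7752618  136.04701825]
 [577.83542174 282.00636691]
 [658.98187138 151.83905439]
 [665.31972766 263.9548664 ]
 [574.95460863  98.16104902]
 [585.71357425 317.9284094 ]]
```

The dock's frame is x ≈ 0.558, y ≈ −0.249, heading ≈ −1.57, and s looks like about 9 mm. I'll go over the holder first for a wrist look.

Call:
send_rows --pt "0.04 -0.03 -0.005 -6 0.2" --pt "0.08 -0.056 -0.01 -12 0.2" --pt "0.12 -0.084 -0.015 -18 0.2" --pt "0.16 -0.112 -0.02 -24 0.2" --pt "0.2 -0.14 -0.025 -30 0.2" --pt "0.24 -0.168 -0.03 -36 0.2" --pt "0.28 -0.196 -0.035 -42 0.2" --pt "0.32 -0.224 -0.04 -48 0.2" --pt "0.36 -0.252 -0.045 -54 0.2" --pt "0.4 -0.28 -0.05 -60 0.2" --pt "0.44 -0.308 -0.055 -66 0.2" --pt "0.474 -0.334 -0.06 -71 0.2"

```text
time: 1.3
eef_pos: [0.5597, -0.1668, 0.299]
tcp_rot: [0.706, 0.708, -0.0, -0.0]
contact_force: [0.1, 0.2, 0.5]
opening: 0.604
finger_force: 0.0
```

Call:
send_rows --pt "0 0 0 0 0.2" --pt "0 0 0 0 0.2" --pt "0 0 0 0 0.2"

```text
time: 1.6
eef_pos: [0.5583, -0.1697, 0.2986]
tcp_rot: [0.708, 0.706, -0.0, -0.001]
contact_force: [-0.3, -0.0, 0.3]
opening: 0.599
finger_force: 0.0
```

```bash
python3 - <<'E'
from h import *
s=ctrl.get_state();im=ctrl.read_camera("wrist")
np.savez("w1.npz",p=s["eef_pos"],q=s["tcp_rot"]);print(s["eef_pos"],s["tcp_rot"],s["opening"],s["contact_force"],np.abs(s["dq"]).max())
cv2.imwrite("pics/w1.png",im[:,:,::-1]); print(im.shape)
cv2.imwrite("pics/w1b.png",cv2.resize(im[:,:,::-1],None,fx=1.25,fy=1.25,interpolation=cv2.INTER_CUBIC))
E
```

```text
[ 0.55828687 -0.16966432  0.29862422] [ 7.08147635e-01  7.06064081e-01 -4.14338179e-04 -5.18816153e-04] 0.5992202403372008 [-0.28235135 -0.03222711  0.2691384 ] 0.017568484655131476
(400, 640, 3)
```

View pics/w1b.png

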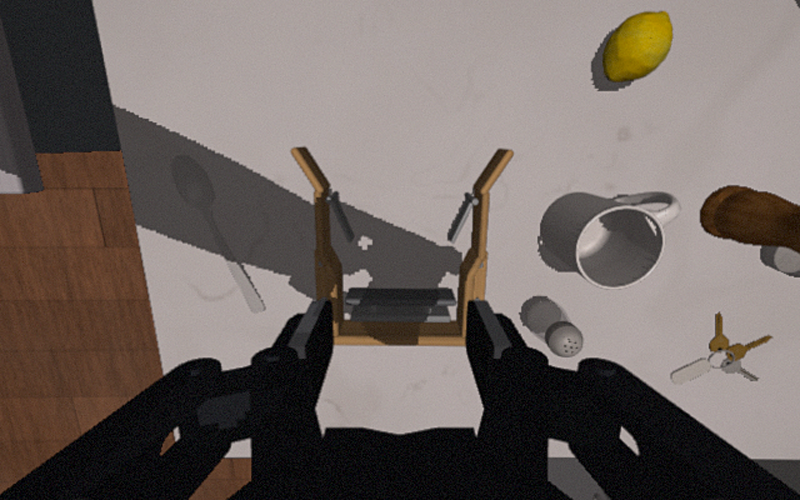

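The wrist picture shows the holder with its mouth upward. The inner wall tips are at (304,148) and (499,151), the folds at (328,189) and (474,190), the catch tips at (353,241) and (449,241), and the plate's top front edge at row ~290. The mug, salt shaker and spoon are well clear.

```bash
cat >> h.py <<'E'
def wp(P,p,q):
    c=ctrl.calibration("wrist");T=c["tool_from_camera"];t=R.from_quat(q).inv().apply(np.atleast_2d(P)-p)
    k=(t-T[:3,3])@T[:3,:3];s=np.c_[k[:,0],-k[:,1]]/-k[:,2:3];s=s*(1+c["k1"]*(s**2).sum(1,keepdims=True))
    K=c["intrinsics"];return s*[K[0,0],K[1,1]]+K[:2,2]
def wfit(L,px,p0,p,q):
    r=least_squares(lambda v:(wp(place(v,L),p,q)-px).ravel(),p0,loss="soft_l1");return r.x,np.abs(r.fun).max()
E
python3 - <<'E'
from h import *
z=np.load("w1.npz");p,q=z["p"],z["q"]
D=[[-.141,-.103,.045],[-.141,.103,.045],[-.099,-.078,.045],[-.099,.078,.045]]
d,e=wfit(D,np.array([[304,148],[499,151],[328,189],[474,190]])/1.25,[.56,-.25,-1.57],p,q);print(d,e)
print(wp(place(d,[[.056,-.067,.045],[.056,.067,.045],[-.012,-.067,.045],[-.012,.067,.045],[-.037,-.052,.039],[-.037,.052,.039],[-.047,-.052,.039],[-.047,.052,.039],[.025,0,.04],[.015,0,.04]]),p,q)*1.25)
i=cv2.imread("pics/top0.png");E=[[.0]]
f=lambda P:w2p("top",P)
r=least_squares(lambda v:(f([[v[0],v[1],.073]])-[278,199]).ravel(),[.5,.2]);print("blue corner",r.x)
E
```

```text
[ 0.55828791 -0.25078949 -1.58839436] 8.692731988661421
[[337.05014684 334.63293945]
 [460.4967355  336.2815179 ]
 [335.22525073 275.39054599]
 [464.08241372 277.1427331 ]
 [349.89436986 250.87909183]
 [450.1112109  252.25195068]
 [349.70240244 241.54721164]
 [450.58060917 242.93297326]
 [399.18967791 307.14746418]
 [399.31812744 298.51592973]]
blue corner [0.56340175 0.19258649]
```

```bash
python3 - <<'E'
from h import *
z=np.load("w1.npz");p,q=z["p"],z["q"]
D=[[-.141,-.103,.045],[-.141,.103,.045],[-.099,-.078,.045],[-.099,.078,.045],[.056,-.067,.045],[.056,.067,.045]]
d,e=wfit(D,np.array([[297,149],[506,151],[322,191],[481,191],[341,322],[463,322]])/1.25,[.56,-.25,-1.57],p,q);print(d,e)
print(wp(place(d,D+[[.068,-.08,.045],[.068,.08,.045],[-.037,-.052,.039],[-.037,.052,.039],[-.047,-.052,.039],[-.047,.052,.039],[.025,0,.04],[.015,0,.04]]),p,q)*1.25)
D=D[:4]
f=lambda q:np.array(q)/4.4+[280,155]-0.39
print(fit("top",D,f([[432,357],[432,64],[490,322],[485,93]]),[.56,-.25,-1.57]))
E
```

```text
[ 0.56055559 -0.24969148 -1.57218224] 10.095952749143407
[[293.21242798 147.21371884]
 [510.07950069 146.63964923]
 [322.00703281 191.49515332]
 [481.27334774 191.12500895]
 [339.96749672 334.61994094]
 [463.51281791 334.46070363]
 [328.52974119 344.59690298]
 [474.99089654 344.41866145]
 [351.48529587 250.63212735]
 [451.78721825 250.44204789]
 [351.14640045 241.29608814]
 [452.110948   241.09793916]
 [401.66872864 306.20121297]
 [401.66127304 297.55683114]]
(array([ 0.5556505 , -0.25006132, -1.59408726]), np.float64(1.3789599710763127))
```

The dock is at (0.560, −0.250, −1.572) with s ≈ 10 mm. Next I'll move over the back side of the tea box and look.

Call:
send_rows --pt "0.04 -0.002 0.005 2 0.2" --pt "0.08 -0.004 0.01 4 0.2" --pt "0.12 -0.006 0.015 6 0.2" --pt "0.16 -0.008 0.02 8 0.2" --pt "0.2 -0.009 0.025 10 0.2" --pt "0.24 -0.01 0.03 12 0.2" --pt "0.28 -0.011 0.04 14 0.2" --pt "0.32 -0.012 0.045 16 0.2" --pt "0.34 -0.013 0.05 16.4 0.2" --pt "0.34 -0.013 0.05 16.4 0.2" --pt "0.34 -0.013 0.05 16.4 0.2" --pt "0.34 -0.013 0.05 16.4 0.2"

```text
time: 2.85
eef_pos: [0.5469, 0.1693, 0.2496]
tcp_rot: [0.802, 0.597, 0.0, 0.0]
contact_force: [0.1, -0.2, 0.9]
opening: 0.601
finger_force: 0.0
```

```bash
python3 - <<'E'
from h import *
s=ctrl.get_state();im=ctrl.read_camera("wrist")
np.savez("w2.npz",p=s["eef_pos"],q=s["tcp_rot"]);print(s["eef_pos"],s["tcp_rot"])
cv2.imwrite("pics/w2b.png",cv2.resize(im[:,:,::-1],None,fx=1.25,fy=1.25,interpolation=cv2.INTER_CUBIC))
E
```

```text
[0.54694668 0.16925865 0.24958644] [8.01919779e-01 5.97431652e-01 3.89792742e-05 2.95237805e-04]
```

View pics/w2b.png

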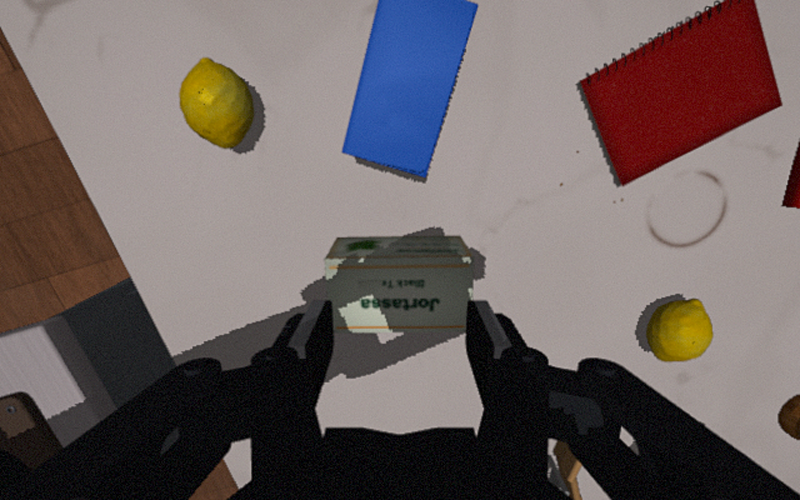

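The rear face of the tea box is visible. Its bottom edge runs (338,238)–(463,236), the rear top edge (325,260)–(473,262), and the front top edge is at row ~330. The blue box's near corners are at (344,153) and (427,177).

```bash
python3 - <<'E'
from h import *
z=np.load("w2.npz");p,q=z["p"],z["q"]
L=[[-.035,-.063,0],[-.035,.063,0],[-.035,-.063,.073],[-.035,.063,.073]]
px=np.array([[338,238],[463,236],[325,260],[473,262]])/1.25
b,e=wfit(L,px,[.53,.11,-1.85],p,q);print(b,e)
print((wp(place(b,L+[[.035,-.063,.073],[.035,.063,.073]]),p,q))*1.25)
d=np.array([.560,-.250,-1.572]);D=R.from_euler("z",d[2]).as_matrix()[:2,:2]
print("in dock",D.T@(b[:2]-d[:2]),b[2]-d[2])
E
```

```text
[ 0.52989024  0.10874    -1.86809375] 3.0898799375566455
[[337.34339298 238.26738515]
 [463.081726   239.01964276]
 [324.00653168 259.83480237]
 [476.86234992 260.73870881]
 [327.57536859 336.6204772 ]
 [472.16605664 337.44004687]]
in dock [-0.3587035  -0.03054154] -0.2960937517029929
```

Call:
send_rows --pt "-0.001 0 0.03 0 0.2" --pt "-0.001 0 0.06 0 0.2" --pt "-0.001 0 0.09 0 0.2" --pt "-0.001 0 0.12 0 0.2" --pt "-0.001 0 0.15 0 0.2" --pt "-0.001 0 0.18 0 0.2" --pt "-0.001 0 0.2 0 0.2" --pt "-0.001 0 0.215 0 0.2" --pt "-0.001 0 0.22 0 0.2" --pt "-0.001 0 0.22 0 0.2"

```text
time: 3.9
eef_pos: [0.5464, 0.1694, 0.0292]
tcp_rot: [0.802, 0.598, -0.0, -0.0]
contact_force: [0.0, 0.3, 0.4]
opening: 0.599
finger_force: 0.0
```

```bash
cat > plan.py <<'E'
from h import *
from scipy.optimize import minimize
d=np.array([.560,-.250,-1.572])
def world(b):
    c,s=np.cos(d[2]),np.sin(d[2]);return d[0]+c*b[0]-s*b[1],d[1]+s*b[0]+c*b[1],b[2]+d[2]
def roll(b0,k,ds,rho):
    P=[np.array(b0,float)];kk=np.interp(np.linspace(0,1,n(b0,ds)),np.linspace(0,1,len(k)),k);rr=np.interp(np.linspace(0,1,len(kk)),np.linspace(0,1,len(rho)),rho)
    for a,r in zip(kk,rr):
        x,y,t=P[-1];P.append(np.array([x+ds*(np.cos(t)-r*np.sin(t)),y+ds*(np.sin(t)+r*np.cos(t)),t+a*ds]))
    return np.array(P)
def n(b0,ds): return int((-.165-b0[0])/ds)
def plan(b0,ds=.006,K=9,RH=.15,m=6):
    f=lambda v:(lambda e:1e4*e[1]**2+1e3*e[2]**2)(roll(b0,v[:m],ds,v[m:])[-1])+1e-3*np.sum(v[:m]**2)*.1+np.sum(v[m:]**2)*.05
    r=minimize(f,np.zeros(2*m),bounds=[(-K,K)]*m+[(-RH,RH)]*m);return roll(b0,r.x[:m],ds,r.x[m:]),r.x
E
python3 - <<'E'
from plan import *
s=ctrl.get_state();print(s["eef_pos"],s["contact_force"])
P,v=plan([-.359,-.030,-.293]);print(v.round(2));print(P[::3].round(3),len(P))
q=s["tcp_rot"];yaw=2*np.arctan2(q[1],q[0]);p=s["eef_pos"]
print("yaw",yaw)
for i in range(0,len(P)):
    x,y,t=world(P[i]);T=np.array([x,y])-.046*np.array([np.cos(t),np.sin(t)])-p[:2]
    a=np.array([np.cos(yaw),np.sin(yaw)]);b=np.array([np.sin(yaw),-np.cos(yaw)])
    print(i,(T@a).round(4),(T@b).round(4),np.degrees(-(t+np.pi-yaw)).round(1))
E
```

```text
[0.54640203 0.16944919 0.02920025] [0.03098661 0.27500881 0.38202941]
[ 4.72  5.97  3.08  0.25 -2.59 -2.72  0.09  0.15  0.15  0.15  0.15  0.09]
[[-0.359 -0.03  -0.293]
 [-0.341 -0.033 -0.204]
 [-0.323 -0.034 -0.105]
 [-0.305 -0.032 -0.005]
 [-0.287 -0.029  0.071]
 [-0.269 -0.025  0.121]
 [-0.252 -0.02   0.147]
 [-0.234 -0.015  0.148]
 [-0.217 -0.009  0.125]
 [-0.199 -0.005  0.08 ]
 [-0.182 -0.001  0.032]] 33
yaw 1.2819391035667045
0 -0.0165 0.0021 0.3
1 -0.0225 0.0013 -1.3
2 -0.0285 0.0007 -3.0
3 -0.0346 0.0003 -4.8
4 -0.0406 0.0 -6.6
5 -0.0467 -0.0 -8.5
6 -0.0528 0.0001 -10.5
7 -0.0588 0.0005 -12.5
8 -0.0649 0.0011 -14.4
9 -0.0708 0.0021 -16.2
10 -0.0767 0.0034 -17.8
11 -0.0825 0.005 -19.2
12 -0.0882 0.0069 -20.5
13 -0.0939 0.009 -21.7
14 -0.0994 0.0113 -22.6
15 -0.1048 0.0139 -23.4
16 -0.1102 0.0166 -24.1
17 -0.1155 0.0195 -24.6
18 -0.1207 0.0226 -24.9
19 -0.1258 0.0258 -25.1
20 -0.1309 0.0291 -25.1
21 -0.1359 0.0326 -25.0
22 -0.1408 0.0362 -24.7
23 -0.1457 0.0398 -24.2
24 -0.1507 0.0435 -23.6
25 -0.1555 0.0473 -22.9
26 -0.1605 0.0511 -22.0
27 -0.1654 0.0548 -21.1
28 -0.1705 0.0584 -20.2
29 -0.1756 0.0618 -19.3
30 -0.1809 0.0651 -18.3
31 -0.1861 0.0683 -17.4
32 -0.1915 0.0713 -16.5
```

Call:
send_rows --pt "-0.006 0.001 0 0 0.2" --pt "-0.011 0.002 0 0 0.2" --pt "-0.0165 0.002 0 0 0.2" --pt "-0.0225 0.001 0 -1.3 0.2" --pt "-0.0285 0.001 0 -3 0.2" --pt "-0.0346 0 0 -4.8 0.2" --pt "-0.0406 0 0 -6.6 0.2" --pt "-0.0467 0 0 -8.5 0.2" --pt "-0.0528 0 0 -10.5 0.2" --pt "-0.0588 0.0005 0 -12.5 0.2" --pt "-0.0649 0.001 0 -14.4 0.2" --pt "-0.0708 0.002 0 -16.2 0.2"

```text
time: 5.1
eef_pos: [0.5278, 0.1016, 0.03]
tcp_rot: [0.709, 0.705, 0.0, -0.0]
contact_force: [-1.1, 1.9, 1.2]
opening: 0.601
finger_force: 0.0
```

```bash
python3 - <<'E'
from h import *
s=ctrl.get_state();im=ctrl.read_camera("wrist")
np.savez("w3.npz",p=s["eef_pos"],q=s["tcp_rot"]);print(s["eef_pos"],s["tcp_rot"],s["contact_force"])
a=im[:,:,::-1];b=ctrl.read_camera("top")[140:270,270:460,::-1]
a=cv2.resize(a[150:400,120:520],None,fx=1.5,fy=1.5); b=cv2.resize(b,(600,410),interpolation=cv2.INTER_CUBIC)[:225]
b=cv2.resize(ctrl.read_camera("top")[170:250,280:460,::-1],(600,225),interpolation=cv2.INTER_CUBIC) if False else b
cv2.imwrite("pics/m3.png",np.vstack([a[:375],b]))
E
```

```text
[0.527797   0.10155735 0.02996195] [ 7.08831898e-01  7.05377232e-01  3.99590192e-04 -3.77097790e-04] [-1.14288193  1.88208211  1.1866033 ]
```

View pics/m3.png

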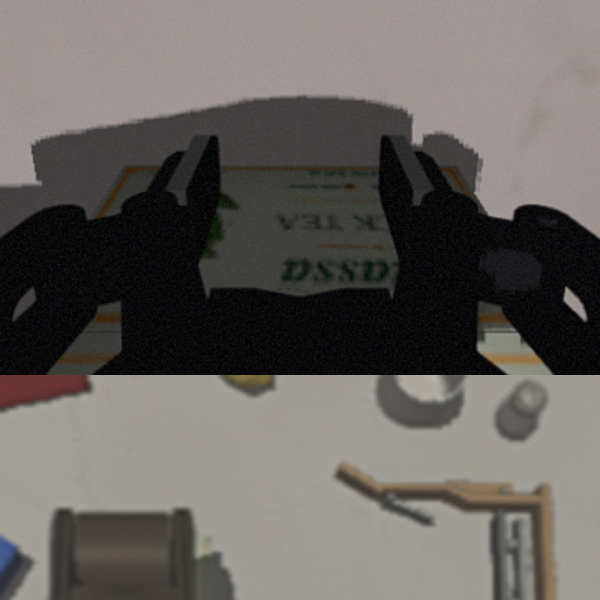

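The box is square on both fingers. Its bottom rear corners are at crop (125,168) and (457,168), so it sits about 3 mm to the left of the tool axis. I'll fit that and re-plan.

```bash
cat > go.py <<'E'
from plan import *
import sys
def rows(P,off,lat,p,yaw):
    a=np.array([np.cos(yaw),np.sin(yaw)]);b=np.array([np.sin(yaw),-np.cos(yaw)]);o=[]
    for q in P:
        x,y,t=world(q);h=np.array([np.cos(t),np.sin(t)]);l=np.array([-h[1],h[0]])
        T=np.array([x,y])-off*h-lat*l-p[:2];o.append([(T@a).round(4),(T@b).round(4),np.degrees(-(t+np.pi-yaw)).round(1)])
    return o
E
python3 - <<'E'
from go import *
z=np.load("w3.npz");p,q=z["p"],z["q"];yaw=2*np.arctan2(q[1],q[0])
px=np.array([[125,168],[457,168]])/1.5+[120,150]
b,e=wfit([[-.035,-.063,0],[-.035,.063,0]],px,[.53,.06,-1.57],p,q)
c,s=np.cos(d[2]),np.sin(d[2]);D=np.array([[c,-s],[s,c]])
bd=np.r_[D.T@(b[:2]-d[:2]),b[2]-d[2]]
h=np.array([np.cos(b[2]),np.sin(b[2])]);l=np.array([-h[1],h[0]]);off=(b[:2]-p[:2])@h;lat=(b[:2]-p[:2])@l
print(b,e,"dock",bd,"off",off,lat,"yaw",yaw,yaw-np.pi)
P,v=plan(np.r_[bd[:2],yaw-np.pi-d[2]]);print(v.round(2),P[-1])
np.savez("st.npz",P=P,off=off,lat=lat)
for i,r in enumerate(rows(P[:26],off,lat,p,yaw)):print(i,P[i].round(3),r)
E
```

```text
[ 0.52485041  0.05211511 -1.57644078] 0.5099793172477405 dock [-0.30207259 -0.03551322 -0.00444078] off 0.04945808418979092 -0.002667475222545997 yaw 1.5659106852018052 -1.575681968387988
[ 4.06  4.34  1.47 -1.41 -4.28 -4.02  0.15  0.15  0.15  0.15  0.15  0.15] [-1.73688399e-01 -4.72229432e-05  2.86661645e-05]
0 [-0.302 -0.036 -0.004] [np.float64(0.0), np.float64(-0.0), np.float64(-0.0)]
1 [-0.296 -0.035  0.021] [np.float64(-0.0059), np.float64(-0.0004), np.float64(-1.4)]
2 [-0.29  -0.034  0.045] [np.float64(-0.0119), np.float64(-0.0005), np.float64(-2.8)]
3 [-0.284 -0.032  0.071] [np.float64(-0.0179), np.float64(-0.0006), np.float64(-4.3)]
4 [-0.278 -0.031  0.096] [np.float64(-0.0238), np.float64(-0.0005), np.float64(-5.7)]
5 [-0.272 -0.03   0.122] [np.float64(-0.0298), np.float64(-0.0003), np.float64(-7.2)]
6 [-0.266 -0.028  0.145] [np.float64(-0.0357), np.float64(0.0002), np.float64(-8.5)]
7 [-0.261 -0.026  0.164] [np.float64(-0.0416), np.float64(0.0011), np.float64(-9.6)]
8 [-0.255 -0.024  0.178] [np.float64(-0.0475), np.float64(0.0022), np.float64(-10.4)]
9 [-0.249 -0.022  0.188
[... 484 characters left out ...]
at64(-10.5)]
15 [-0.215 -0.01   0.165] [np.float64(-0.0874), np.float64(0.0171), np.float64(-9.7)]
16 [-0.209 -0.008  0.147] [np.float64(-0.0931), np.float64(0.0199), np.float64(-8.6)]
17 [-0.203 -0.007  0.124] [np.float64(-0.0988), np.float64(0.0228), np.float64(-7.3)]
18 [-0.197 -0.005  0.099] [np.float64(-0.1045), np.float64(0.0257), np.float64(-5.9)]
19 [-0.192 -0.004  0.073] [np.float64(-0.1104), np.float64(0.0285), np.float64(-4.4)]
20 [-0.186 -0.002  0.049] [np.float64(-0.1163), np.float64(0.0311), np.float64(-3.0)]
21 [-0.18  -0.001  0.024] [np.float64(-0.1222), np.float64(0.0335), np.float64(-1.6)]
22 [-0.174 -0.     0.   ] [np.float64(-0.1282), np.float64(0.0357), np.float64(-0.2)]
```

Call:
send_rows --pt "-0.006 0 0 -1.4 0.2" --pt "-0.012 -0.0005 0 -2.8 0.2" --pt "-0.018 -0.0005 0 -4.3 0.2" --pt "-0.024 -0.0005 0 -5.7 0.2" --pt "-0.03 0 0 -7.2 0.2" --pt "-0.0357 0.0002 0 -8.5 0.2" --pt "-0.0416 0.001 0 -9.6 0.2" --pt "-0.0475 0.002 0 -10.4 0.2" --pt "-0.0533 0.0037 0 -11 0.2" --pt "-0.059 0.0054 0 -11.4 0.2" --pt "-0.0647 0.0074 0 -11.5 0.2"

```text
time: 6.3
eef_pos: [0.5352, 0.0365, 0.0294]
tcp_rot: [0.635, 0.773, 0.0, -0.0]
contact_force: [-0.8, 2.6, 1.7]
opening: 0.601
finger_force: 0.0
```

```bash
python3 - <<'E'
from go import *
s=ctrl.get_state();im=ctrl.read_camera("wrist")
p,q=s["eef_pos"],s["tcp_rot"];yaw=2*np.arctan2(q[1],q[0]);print(p,yaw,s["contact_force"])
np.savez("w4.npz",p=p,q=q)
cv2.imwrite("pics/m4.png",cv2.resize(im[200:300,150:500,::-1],None,fx=2.2,fy=2.2,interpolation=cv2.INTER_CUBIC))
z=np.load("st.npz")
for i,r in enumerate(rows(z["P"][11:],z["off"],z["lat"],p,yaw)):print(i+11,*r)
E
```

```text
[0.53522007 0.03648745 0.02942019] 1.7662081403117946 [-0.78324556  2.59203223  1.72740689]
11 0.0004 -0.0003 -0.0
12 -0.0057 0.0007 0.1
13 -0.0117 0.0019 0.4
14 -0.0177 0.0032 1.0
15 -0.0238 0.0047 1.8
16 -0.0299 0.0063 2.9
17 -0.0361 0.008 4.1
18 -0.0423 0.0098 5.6
19 -0.0485 0.0113 7.1
20 -0.0548 0.0127 8.5
21 -0.0612 0.0138 9.9
22 -0.0675 0.0148 11.3
```

View pics/m4.png

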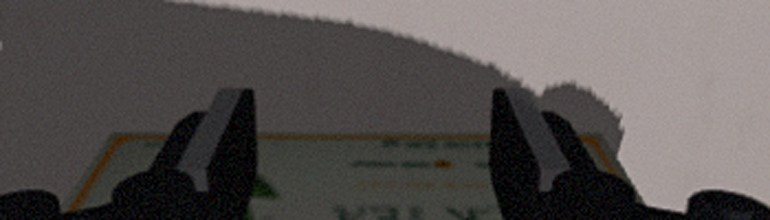

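It is still square, with bottom corners at (112,135) and (603,135), and there is almost no slip. I'll continue the path.

Call:
send_rows --pt "-0.006 0.001 0 0.1 0.2" --pt "-0.012 0.002 0 0.4 0.2" --pt "-0.018 0.0035 0 1 0.2" --pt "-0.024 0.005 0 1.8 0.2" --pt "-0.03 0.0068 0 2.9 0.2" --pt "-0.036 0.0085 0 4.1 0.2" --pt "-0.0423 0.0103 0 5.6 0.2" --pt "-0.0485 0.0118 0 7.1 0.2" --pt "-0.0548 0.0132 0 8.5 0.2" --pt "-0.0612 0.0143 0 9.9 0.2" --pt "-0.0675 0.0153 0 11.3 0.2"

```text
time: 7.45
eef_pos: [0.5634, -0.027, 0.0293]
tcp_rot: [0.708, 0.706, 0.0, 0.0]
contact_force: [0.3, 1.6, 0.2]
opening: 0.595
finger_force: 0.3
```

```bash
python3 - <<'E'
from go import *
s=ctrl.get_state();im=ctrl.read_camera("wrist")
p,q=s["eef_pos"],s["tcp_rot"];yaw=2*np.arctan2(q[1],q[0]);print(p,yaw,yaw-np.pi-d[2],s["contact_force"])
np.savez("w5.npz",p=p,q=q)
a=cv2.resize(im[200:300,150:500,::-1],(770,220),interpolation=cv2.INTER_CUBIC)
b=cv2.resize(ctrl.read_camera("top")[160:245,340:460,::-1],(520,368),interpolation=cv2.INTER_CUBIC)
o=np.zeros((590,770,3),np.uint8);o[:220]=a;o[220:588,:520]=b
cv2.imwrite("pics/m5.png",o)
E
```

```text
[ 0.56344079 -0.02698927  0.0293112 ] 1.5669169348355805 -0.002675718754212575 [0.28056503 1.58374088 0.20592868]
```

View pics/m5.png

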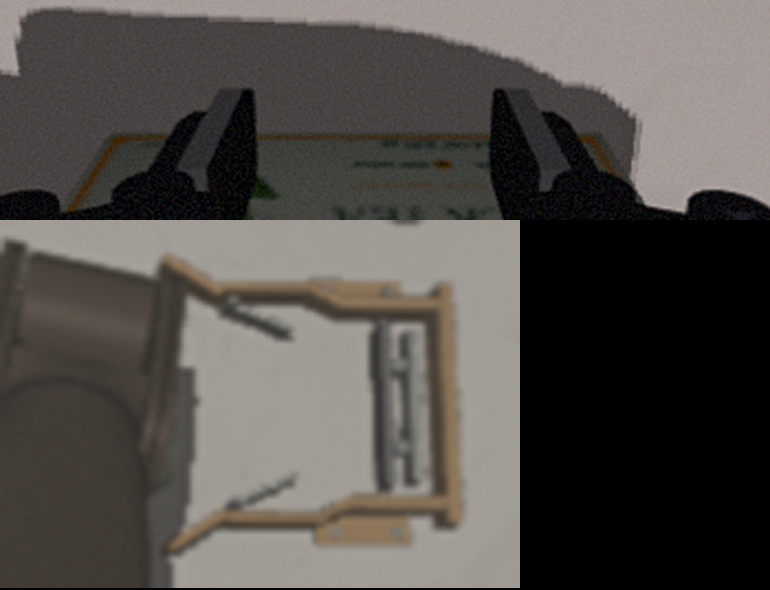

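The box is centred (x ≈ 0.560) and square, entering the mouth with wide clearance to both flares. Now I'll push straight in.

Call:
send_rows --pt "-0.006 0 0 0 0.2" --pt "-0.012 0 0 -0.15 0.2" --pt "-0.018 0 0 -0.15 0.2" --pt "-0.024 0 0 -0.15 0.2" --pt "-0.03 0 0 -0.15 0.2" --pt "-0.036 0 0 -0.15 0.2" --pt "-0.042 0 0 -0.15 0.2" --pt "-0.048 0 0 -0.15 0.2" --pt "-0.054 0 0 -0.15 0.2" --pt "-0.06 0 0 -0.15 0.2" --pt "-0.065 0 0 -0.15 0.2" --pt "-0.07 0 0 -0.15 0.2"

```text
time: 8.75
eef_pos: [0.5632, -0.0964, 0.0293]
tcp_rot: [0.707, 0.707, 0.0, -0.0]
contact_force: [0.2, 7.2, 2.5]
opening: 0.599
finger_force: 1.1
```

Call:
send_rows --pt "-0.004 0 0 0 0.2" --pt "-0.008 0 0 0 0.2" --pt "-0.012 0 0 0 0.2" --pt "-0.016 0 0 0 0.2" --pt "-0.02 0 0 0 0.2" --pt "-0.024 0 0 0 0.2" --pt "-0.028 0 0 0 0.2" --pt "-0.032 0 0 0 0.2" --pt "-0.036 0 0 0 0.2" --pt "-0.04 0 0 0 0.2"

```text
time: 9.75
eef_pos: [0.5629, -0.1362, 0.0292]
tcp_rot: [0.707, 0.707, 0.0, -0.001]
contact_force: [0.6, 4.7, 2.3]
opening: 0.6
finger_force: 0.6
```

Call:
send_rows --pt "-0.003 0 0 0 0.2" --pt "-0.006 0 0 0 0.2" --pt "-0.009 0 0 0 0.2" --pt "-0.012 0 0 0 0.2" --pt "-0.015 0 0 0 0.2" --pt "-0.018 0 0 0 0.2" --pt "-0.021 0 0 0 0.2" --pt "-0.024 0 0 0 0.2" --pt "-0.027 0 0 0 0.2" --pt "-0.03 0 0 0 0.2" --pt "-0.033 0 0 0 0.2" --pt "-0.036 0 0 0 0.2"

```text
time: 10.95
eef_pos: [0.5629, -0.1722, 0.0292]
tcp_rot: [0.707, 0.707, 0.0, -0.001]
contact_force: [0.4, 4.2, 2.6]
opening: 0.6
finger_force: 0.6
```

```bash
python3 - <<'E'
from go import *
s=ctrl.get_state();im=ctrl.read_camera("wrist")
p,q=s["eef_pos"],s["tcp_rot"];print(p,s["contact_force"],s["wrist_torque"])
a=cv2.resize(im[170:330,120:520,::-1],(800,320),interpolation=cv2.INTER_CUBIC)
b=cv2.resize(ctrl.read_camera("top")[180:230,370:460,::-1],(500,278),interpolation=cv2.INTER_CUBIC)
o=np.zeros((598,800,3),np.uint8);o[:320]=a;o[320:,:500]=b
cv2.imwrite("pics/m6.png",o)
E
```

```text
[ 0.56290588 -0.17223526  0.02919652] [0.4286324  4.20376181 2.56430801] [ 0.71201003 -0.08170603 -0.02798971]
```

View pics/m6.png

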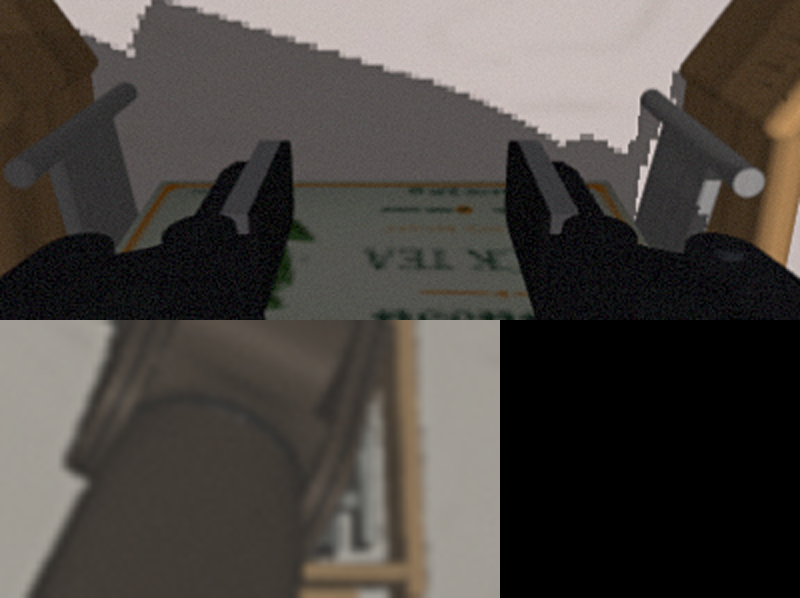

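The box is square between the catches, which slant beside it at about (70,130) and (700,130). The fingers are well clear of the leaves. I'll press on slowly now, watching the force.

Call:
send_rows --pt "-0.001 0 0 0 0.2" --pt "-0.002 0 0 0 0.2" --pt "-0.003 0 0 0 0.2" --pt "-0.004 0 0 0 0.2" --pt "-0.005 0 0 0 0.2" --pt "-0.006 0 0 0 0.2" --pt "-0.007 0 0 0 0.2" --pt "-0.008 0 0 0 0.2" --pt "-0.009 0 0 0 0.2" --pt "-0.01 0 0 0 0.2"

```text
time: 12.05
eef_pos: [0.5629, -0.1821, 0.0292]
tcp_rot: [0.707, 0.707, 0.0, -0.001]
contact_force: [-0.8, 5.4, 2.0]
opening: 0.597
finger_force: 0.6
```

Call:
send_rows --pt "-0.0007 0 0 0 0.2" --pt "-0.0014 0 0 0 0.2" --pt "-0.002 0 0 0 0.2" --pt "-0.0026 0 0 0 0.2" --pt "-0.0032 0 0 0 0.2" --pt "-0.004 0 0 0 0.2"

```text
time: 12.65
eef_pos: [0.563, -0.185, 0.0293]
tcp_rot: [0.707, 0.707, 0.001, -0.001]
contact_force: [0.6, 9.3, 3.7]
opening: 0.601
finger_force: 1.0
```

Call:
send_rows --pt "-0.0005 0 0 0 0.2" --pt "-0.001 0 0 0 0.2" --pt "-0.0015 0 0 0 0.2" --pt "-0.002 0 0 0 0.2" --pt "-0.0025 0 0 0 0.2" --pt "-0.003 0 0 0 0.2"

```text
time: 13.25
eef_pos: [0.563, -0.1877, 0.0293]
tcp_rot: [0.707, 0.707, 0.001, -0.002]
contact_force: [0.5, 9.3, 4.3]
opening: 0.596
finger_force: 1.1
```

Call:
send_rows --pt "-0.0005 0 0 0 0.2" --pt "-0.001 0 0 0 0.2" --pt "-0.0015 0 0 0 0.2" --pt "-0.002 0 0 0 0.2"

```text
time: 13.65
eef_pos: [0.563, -0.1895, 0.0293]
tcp_rot: [0.707, 0.707, 0.001, -0.002]
contact_force: [0.4, 10.6, 4.3]
opening: 0.6
finger_force: 1.1
```

Call:
send_rows --pt "-0.0005 0 0 0 0.2" --pt "-0.001 0 0 0 0.2" --pt "-0.0015 0 0 0 0.2" --pt "-0.002 0 0 0 0.2"

```text
time: 14.05
eef_pos: [0.563, -0.1913, 0.0294]
tcp_rot: [0.707, 0.707, 0.001, -0.002]
contact_force: [0.7, 9.7, 4.9]
opening: 0.6
finger_force: 1.2
```

Call:
send_rows --pt "-0.0005 0 0 0 0.2" --pt "-0.001 0 0 0 0.2" --pt "-0.0015 0 0 0 0.2"

```text
time: 14.35
eef_pos: [0.563, -0.1927, 0.0294]
tcp_rot: [0.707, 0.707, 0.001, -0.002]
contact_force: [0.5, 10.9, 5.5]
opening: 0.595
finger_force: 1.2
```

Call:
send_rows --pt "-0.0005 0 0 0 0.2" --pt "-0.001 0 0 0 0.2"

```text
time: 14.55
eef_pos: [0.563, -0.1935, 0.0294]
tcp_rot: [0.707, 0.707, 0.001, -0.002]
contact_force: [0.5, 11.3, 5.4]
opening: 0.599
finger_force: 1.2
```

Call:
send_rows --pt "-0.0005 0 0 0 0.2" --pt "-0.001 0 0 0 0.2"

```text
time: 14.75
eef_pos: [0.563, -0.1945, 0.0294]
tcp_rot: [0.707, 0.707, 0.001, -0.002]
contact_force: [0.1, 12.4, 5.1]
opening: 0.601
finger_force: 1.2
```

Call:
send_rows --pt "-0.0005 0 0 0 0.2" --pt "-0.0005 0 0 0 0.2"

```text
time: 14.95
eef_pos: [0.563, -0.195, 0.0294]
tcp_rot: [0.707, 0.707, 0.001, -0.002]
contact_force: [-0.2, 11.6, 5.6]
opening: 0.604
finger_force: 1.2
```

Call:
send_rows --pt "-0.0005 0 0 0 0.2" --pt "-0.0005 0 0 0 0.2"

```text
time: 15.15
eef_pos: [0.563, -0.1954, 0.0294]
tcp_rot: [0.707, 0.707, 0.001, -0.002]
contact_force: [-0.6, 11.4, 4.8]
opening: 0.6
finger_force: 1.2
```

```bash
python3 - <<'E'
from go import *
s=ctrl.get_state();im=ctrl.read_camera("wrist")
print(s["eef_pos"],s["contact_force"])
a=cv2.resize(im[140:320,120:520,::-1],(800,360),interpolation=cv2.INTER_CUBIC)
cv2.imwrite("pics/m7.png",a)
E
```

```text
[ 0.56302971 -0.19543482  0.02942018] [-0.59526199 11.38918514  4.821917  ]
```

View pics/m7.png

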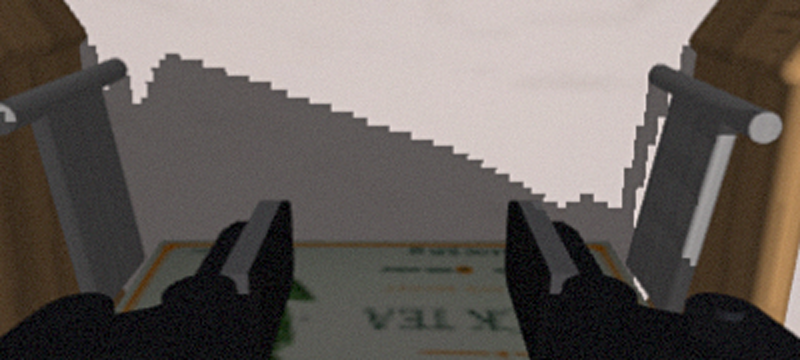

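The leaves are still pushed aside, with their tips hidden behind the fingers at about (110,290) and (670,290). I'll keep pressing.

Call:
send_rows --pt "-0.0005 0 0 0 0.2" --pt "-0.001 0 0 0 0.2" --pt "-0.001 0 0 0 0.2"

```text
time: 15.5
eef_pos: [0.563, -0.1963, 0.0294]
tcp_rot: [0.708, 0.707, 0.001, -0.002]
contact_force: [0.7, 12.7, 5.4]
opening: 0.6
finger_force: 1.3
```

Call:
send_rows --pt "-0.0005 0 0 0 0.2" --pt "-0.001 0 0 0 0.2" --pt "-0.001 0 0 0 0.2"

```text
time: 15.8
eef_pos: [0.563, -0.1973, 0.0294]
tcp_rot: [0.708, 0.707, 0.001, -0.002]
contact_force: [1.1, 12.7, 5.6]
opening: 0.602
finger_force: 1.3
```

Call:
send_rows --pt "-0.0005 0 0 0 0.2" --pt "-0.0005 0 0 0 0.2"

```text
time: 16.0
eef_pos: [0.563, -0.1975, 0.0294]
tcp_rot: [0.708, 0.707, 0.001, -0.003]
contact_force: [1.6, 13.2, 6.5]
opening: 0.6
finger_force: 1.2
```

Call:
send_rows --pt "-0.0005 0 0 0 0.2" --pt "-0.0005 0 0 0 0.2" --pt "-0.0005 0 0 0 0.2"

```text
time: 16.3
eef_pos: [0.563, -0.1976, 0.0295]
tcp_rot: [0.708, 0.707, 0.002, -0.003]
contact_force: [0.6, 13.7, 7.2]
opening: 0.596
finger_force: 1.4
```

Call:
send_rows --pt "-0.0005 0 0 0 0.2" --pt "-0.0005 0 0 0 0.2" --pt "-0.0005 0 0 0 0.2"

```text
time: 16.6
eef_pos: [0.563, -0.1977, 0.0295]
tcp_rot: [0.708, 0.707, 0.002, -0.003]
contact_force: [0.1, 15.2, 6.7]
opening: 0.6
finger_force: 1.4
```

```bash
python3 - <<'E'
from go import *
s=ctrl.get_state();im=ctrl.read_camera("wrist")
print(s["eef_pos"],s["tcp_rot"],s["contact_force"],s["wrist_torque"])
a=cv2.resize(im[140:320,120:520,::-1],(800,360),interpolation=cv2.INTER_CUBIC)
cv2.imwrite("pics/m8.png",a)
E
```

```text
[ 0.5630272  -0.19770311  0.02952008] [ 0.70764635  0.70655741  0.00191019 -0.00310215] [ 0.10122367 15.22490326  6.66514226] [ 1.89693447  0.02823877 -0.32165956]
```

```bash
python3 - <<'E'
import cv2,numpy as np
for n in("m6","m7","m8"):
    g=cv2.GaussianBlur(cv2.cvtColor(cv2.imread(f"pics/{n}.png"),cv2.COLOR_BGR2GRAY),(5,5),0)
    for r in (130,160,190,210,230):
        print(n,r,"L",g[r,60:200:8],"R",g[r,600:740:8])
E
```

```text
m6 130 L [53 50 50 47 49 50 46 64 83 84 81 85 81 86 82 83 84 81] R [190 191 190 193 192  78  84  95  45  48  53  61  62  66  49  50  50  45]
m6 160 L [49 49 47 49 47 49 49 46 68 82 83 81 82 82 83 83 81 83] R [ 84  82  81  83  83  83 163  48  51  51  50  46  48  48  47  55  63  62]
m6 190 L [61 58 48 47 49 47 48 46 47 70 82 81 67 54 57 65 63 55] R [ 53  60  82  83  82 199  43  50  47  47  52  53  52 130 139  57  43 126]
m6 210 L [54 61 54 48 48 48 48 51 48 48 79 64 60 71 72 71 71 53] R [ 23  70  57  67  83  52  49  48  50  45  47  47  58 141  84  45  50  50]
m6 230 L [50 63 63 52 50 50 48 47 49 71 54 70 72 46 12 14 12 17] R [14 14 12 14 20 54 49 51 48 49 49 53 63 70 51 46 50 52]
m7 130 L [52 50 52 51 54 50 51 87 88 89 87 88 87 88 90 88 90 88] R [201 202 203 202 207  84  89  99  57  54  54  56  51  53  52  60  63  54]
m7 160 L [55 52 48 51 52 50 52 51 88 88 87 88 89 89 89 89 86 91] R [202 202 201 203 148  90 185  53  52  54  51  51  57  56 131 151  96  49]
m7 190 L [66 55 50 50 53 50 48 49 48 91 88 87 89 88 90 87 89 89] R [202 201 203  84  86 212  50  56  54  55  56  56  51 143 150  69
[... 296 characters left out ...]
30 L [61 53 54 54 53 55 54 54 54 80 89 88 89 91 89 92 86 89] R [205 205 206 205 209  89  91 104  53  55  57  55  54  57  47 143 152  76]
m8 160 L [53 67 64 52 55 54 54 53 56 55 52 74 91 89 89 90 88 90] R [205 205 204 202 123  90 190  49  54  52  53  49  54  53 151 152  62  49]
m8 190 L [55 54 51 68 64 59 53 53 56 52 57 55 55 76 89 93 90 91] R [206 205 204  84  86 213  48  56  56  55  59  57  57 156 149  54  52  50]
m8 210 L [54 53 51 54 62 67 62 57 54 56 53 55 51 54 55 93 91 90] R [ 91  89  91  91  98  65  56  51  54  50  56  54 144 148  69  54  50  55]
m8 230 L [52 53 54 54 51 52 66 63 54 53 55 55 53 56 55 55 87 91] R [ 88  91  91  89  77  56  56  57  57  56  51 118 149 107  51  57  53  55]
```

Code on the pictures shows that the image-left leaf (catch_right) has snapped in: its edge moved from ~140 to ~188. The image-right one (catch_left) has not. The wrist torque agrees, since the load is on the −x finger. I'll turn the tool slightly to press the +x side.

Call:
send_rows --pt "0 0 0 0.4 0.2" --pt "0 0 0 0.8 0.2" --pt "0 0 0 1.2 0.2" --pt "0 0 0 1.2 0.2"

```text
time: 17.05
eef_pos: [0.5638, -0.198, 0.0293]
tcp_rot: [0.713, 0.701, 0.002, -0.002]
contact_force: [3.1, 14.4, 3.2]
opening: 0.603
finger_force: 1.8
```

```bash
cat > chk.py <<'E'
from go import *
s=ctrl.get_state();im=ctrl.read_camera("wrist")
print(s["eef_pos"],2*np.arctan2(s["tcp_rot"][1],s["tcp_rot"][0]),s["contact_force"].round(2),s["wrist_torque"].round(3))
a=cv2.resize(im[140:320,120:520,::-1],(800,360),interpolation=cv2.INTER_CUBIC)
g=cv2.GaussianBlur(cv2.cvtColor(a,cv2.COLOR_BGR2GRAY),(5,5),0)
for r in(190,230):print(r,"L",g[r,60:220:8],"R",g[r,580:740:8])
E
python3 chk.py
```

```text
[ 0.56378883 -0.19802505  0.02931863] 1.5528812931567182 [ 3.13 14.37  3.19] [ 1.96  -0.539  0.486]
190 L [51 53 65 66 56 55 55 53 53 54 55 50 58 91 89 92 91 87 91 91] R [204 203 207 206 205 130  88 216  49  53  53  54  57  55  56 154 149  47
  52  52]
230 L [55 56 56 53 52 68 65 57 53 55 54 51 55 55 51 63 91 91 90 88] R [ 87  87  88  89  89  89  89  53  53  55  55  54  54 107 150 112  53  55
  48  53]
```

Call:
send_rows --pt "0 0 0 0.3 0.2" --pt "0 0 0 0.5 0.2" --pt "0 0 0 0.5 0.2" --pt "0 0 0 0.5 0.2"

```text
time: 17.5
eef_pos: [0.5639, -0.1979, 0.0294]
tcp_rot: [0.716, 0.698, 0.002, -0.002]
contact_force: [3.7, 15.2, 4.0]
opening: 0.597
finger_force: 2.0
```

```bash
python3 chk.py
```

```text
[ 0.56393282 -0.19788736  0.02944357] 1.5446618462828203 [ 3.73 15.16  3.98] [ 1.964 -0.631  0.606]
190 L [54 60 65 63 54 54 54 54 56 54 52 53 70 90 89 88 89 91 91 91] R [204 208 206 203 203 122  88 214  51  53  55  56  55  57  86 156 138  50
  52  52]
230 L [51 54 51 52 55 64 63 54 53 55 57 53 58 49 51 75 89 89 91 91] R [ 89  89  90  89  87  93  89  54  52  55  54  52  53 126 150  88  55  50
  49  54]
```

```bash
cat > edge.py <<'E'
from go import *
s=ctrl.get_state();im=ctrl.read_camera("wrist");p,q=s["eef_pos"],s["tcp_rot"]
hs=im.astype(int);o=hs[:,:,0]-hs[:,:,2]   # orange edge: red minus blue
pts=[]
for c in list(range(206,216))+list(range(270,370,4))+list(range(410,424)):
    col=o[245:275,c];k=np.argmax(np.convolve(col,np.ones(2)/2,"same"))
    if col[k]>14:
        r=least_squares(lambda v:(wp([[v[0],v[1],0.002]],p,q)[0]-[c,245+k]),[p[0],p[1]-.02]).x;pts.append([c,245+k,*r])
pts=np.array(pts);print(len(pts),pts[::5].round(4).tolist())
w=pts[:,2:];m=np.abs(w[:,1]-np.median(w[:,1]))<.004;f=np.polyfit(w[m,0],w[m,1],1)
print("edge slope vs world x",f[0],"dock would be",np.tan(d[2]+np.pi/2),"y at .56",np.polyval(f,.56),m.sum())
E
python3 edge.py
```

```text
42 [[211.0, 265.0, 0.5028, -0.2112], [270.0, 264.0, 0.5361, -0.2115], [290.0, 263.0, 0.5474, -0.2112], [310.0, 263.0, 0.5587, -0.2115], [330.0, 263.0, 0.57, -0.2118], [350.0, 274.0, 0.5812, -0.219], [412.0, 262.0, 0.6161, -0.2124], [417.0, 262.0, 0.6189, -0.2125], [422.0, 266.0, 0.6219, -0.215]]
edge slope vs world x -0.019509626586271544 dock would be -0.0012036737864094657 y at .56 -0.2118019871927963 40
```

Call:
send_rows --pt "-0.0005 0 0 0 0.2" --pt "-0.0005 0 0 0 0.2" --pt "-0.001 0 0 0 0.2" --pt "-0.001 0 0 0 0.2"

```text
time: 18.0
eef_pos: [0.564, -0.1981, 0.0296]
tcp_rot: [0.716, 0.698, 0.002, -0.002]
contact_force: [4.6, 17.7, 5.5]
opening: 0.599
finger_force: 2.6
```

```bash
python3 chk.py; python3 edge.py
```

```text
[ 0.56403054 -0.19812441  0.0295574 ] 1.5448218248311283 [ 4.61 17.7   5.54] [ 2.333 -0.65   0.694]
190 L [54 58 63 61 54 53 55 58 53 52 52 52 65 90 89 91 91 90 87 90] R [207 206 202 203 203  85  84 210  51  53  56  56  57  56  93 154 129  52
  51  53]
230 L [53 53 53 53 54 66 64 54 53 56 53 53 54 54 54 79 89 90 90 90] R [ 90  88  87  88  88  88  88  52  51  57  54  54  53 134 149  79  55  51
  53  56]
41 [[211.0, 265.0, 0.5028, -0.2115], [270.0, 263.0, 0.5362, -0.2112], [290.0, 263.0, 0.5475, -0.2115], [310.0, 263.0, 0.5588, -0.2118], [330.0, 263.0, 0.5701, -0.2121], [350.0, 274.0, 0.5813, -0.2193], [413.0, 262.0, 0.6168, -0.2127], [418.0, 263.0, 0.6197, -0.2134], [423.0, 268.0, 0.6227, -0.2166]]
edge slope vs world x -0.01967259928971041 dock would be -0.0012036737864094657 y at .56 -0.2118892634822713 38
```

Call:
send_rows --pt "0.0003 -0.001 0 0.3 0.2" --pt "0.0003 -0.002 0 0.6 0.2" --pt "0.0003 -0.002 0 1 0.2" --pt "0.0003 -0.002 0 1 0.2"

```text
time: 18.5
eef_pos: [0.5612, -0.1977, 0.029]
tcp_rot: [0.722, 0.692, 0.002, -0.003]
contact_force: [1.8, 17.5, 5.8]
opening: 0.598
finger_force: 2.2
```

```bash
python3 chk.py; python3 edge.py; python3 - <<'E'
import cv2,numpy as np
from plant import ctrl
m7=cv2.imread("pics/m7.png");im=ctrl.read_camera("wrist")[:,:,::-1]
a=cv2.resize(im[140:320,120:520],(800,360),interpolation=cv2.INTER_CUBIC)
for n,(x0,x1,y0,y1) in dict(L=(30,135,45,120),R=(640,745,50,125)).items():
    for nm,b in(("m7",m7),("m6",cv2.imread("pics/m6.png")[:320]),("m8",cv2.imread("pics/m8.png")),("now",a)):
        r=cv2.matchTemplate(b,m7[y0:y1,x0:x1],cv2.TM_CCOEFF_NORMED);_,v,_,l=cv2.minMaxLoc(r);print(n,nm,l[0]-x0,l[1]-y0,round(v,2))
E
```

```text
[ 0.56117197 -0.19772165  0.02896336] 1.527872582660345 [ 1.8  17.46  5.79] [ 2.203 -0.545  0.687]
190 L [52 53 61 65 63 56 54 54 55 55 55 54 53 77 89 91 92 91 91 91] R [205 206 205 203 206 204 201  90 173 123  54  53  57  55  59  54 128 150
  96  53]
230 L [48 52 51 54 51 56 66 62 55 53 55 56 52 55 54 53 75 89 92 90] R [ 90  87  86  87  88  87  89  89  73  53  54  55  52  50  48 142 149  62
  51  50]
36 [[270.0, 266.0, 0.533, -0.2118], [290.0, 265.0, 0.5443, -0.2117], [310.0, 265.0, 0.5555, -0.2122], [330.0, 264.0, 0.5668, -0.212], [350.0, 263.0, 0.5781, -0.2119], [413.0, 262.0, 0.6134, -0.2127], [418.0, 262.0, 0.6162, -0.2129], [423.0, 262.0, 0.619, -0.213]]
edge slope vs world x -0.015991987031354328 dock would be -0.0012036737864094657 y at .56 -0.21194856373337712 36
L m7 0 0 1.0
L m6 -17 -22 0.84
L m8 0 -8 0.97
L now 2 6 0.96
R m7 0 0 1.0
R m6 -9 25 0.94
R m8 1 -8 0.98
R now 5 -17 0.97
```

```bash
python3 - <<'E'
import cv2,numpy as np
from plant import ctrl
im=ctrl.read_camera("wrist")[:,:,::-1]
now=cv2.resize(im[140:320,120:520],(800,360),interpolation=cv2.INTER_CUBIC)
for nm,b in(("m7",cv2.imread("pics/m7.png")),("m8",cv2.imread("pics/m8.png")),("now",now)):
    b=cv2.GaussianBlur(b.astype(np.float32),(5,3),0);o=b[:,:,2]-b[:,:,0]
    out=[]
    for c in list(range(150,216,6))+list(range(300,500,25))+list(range(570,640,6)):
        k=215+np.argmax(o[215:285,c]);out.append((c,int(k),int(o[k,c])))
    print(nm,[x for x in out if x[2]>12])
E
```

```text
m7 [(150, 273, 63), (156, 264, 64), (162, 254, 62), (168, 248, 75), (174, 245, 66), (180, 245, 44), (186, 245, 41), (192, 245, 40), (198, 245, 36), (204, 245, 37), (210, 244, 36), (300, 245, 39), (325, 245, 38), (350, 244, 41), (375, 245, 40), (400, 245, 40), (425, 245, 40), (450, 245, 41), (475, 245, 39), (588, 246, 41), (594, 247, 66), (600, 248, 79), (606, 256, 51), (612, 266, 55), (618, 276, 55), (624, 280, 25), (636, 283, 14)]
m8 [(186, 246, 28), (192, 245, 40), (198, 245, 42), (204, 244, 39), (210, 244, 37), (300, 245, 36), (325, 245, 39), (350, 245, 36), (375, 245, 38), (400, 245, 40), (425, 245, 40), (450, 245, 40), (475, 245, 40), (588, 246, 40), (594, 247, 70), (600, 248, 82), (606, 256, 54), (612, 267, 54), (618, 276, 55), (624, 280, 28), (636, 277, 16)]
now [(198, 253, 42), (204, 253, 42), (300, 251, 40), (325, 250, 42), (350, 249, 42), (375, 249, 40), (400, 248, 39), (425, 248, 47), (450, 247, 41), (475, 272, 47), (588, 244, 39), (594, 244, 40), (600, 244, 46), (606, 245, 61), (612, 245, 80), (618, 248, 58), (624, 261, 56), (630, 271, 53), (636, 280, 54)]
```

```bash
cat > dep.py <<'E'
import cv2,numpy as np
from plant import ctrl
s=ctrl.get_state();print(s["eef_pos"].round(4),s["contact_force"].round(1),s["wrist_torque"].round(2))
im=ctrl.read_camera("wrist")[:,:,::-1];m7=cv2.imread("pics/m7.png")
b=cv2.resize(im[140:320,120:520],(800,360),interpolation=cv2.INTER_CUBIC);D={}
for n,(x0,x1,y0,y1) in dict(L=(30,135,45,120),R=(640,745,50,125)).items():
    r=cv2.matchTemplate(b,m7[y0:y1,x0:x1],cv2.TM_CCOEFF_NORMED);_,v,_,l=cv2.minMaxLoc(r);D[n]=(l[0]-x0,l[1]-y0,round(v,2))
f=cv2.GaussianBlur(b.astype(np.float32),(5,3),0);o=f[:,:,2]-f[:,:,0]
C=np.array([c for c in range(300,460,6)]+[588,592,596,600]);K=np.array([215+np.argmax(o[215:285,c]) for c in C])
A=np.polyfit(C,K,1);g=np.abs(K-np.polyval(A,C))<6;A=np.polyfit(C[g],K[g],1);m=np.abs(K-np.polyval(A,C))<2.5;A=np.polyfit(C[m],K[m],1)
print(D,"depth px past m7 L",round(np.polyval(A,118)-D["L"][1]-245,1),"R",round(np.polyval(A,658)-D["R"][1]-246,1),"slope",A[0].round(4),m.sum())
g=cv2.GaussianBlur(cv2.cvtColor(b,cv2.COLOR_BGR2GRAY),(5,5),0);print("R230",g[230,560:740:8],"L230",g[230,100:220:8])
E
python3 dep.py
```

```text
[ 0.5612 -0.1977  0.029 ] [ 1.3 17.   4.7] [ 2.25 -0.55  0.67]
{'L': (2, 6, 0.96), 'R': (5, -17, 0.97)} depth px past m7 L 3.5 R 13.4 slope -0.0223 31
R230 [ 15  12  54  87  86  86  90  87  86  90  94  52  53  55  56  52  55  89
 155 133  55  53  48] L230 [55 68 64 55 54 53 55 54 57 52 53 76 90 90 91]
```

Call:
send_rows --pt "0 -0.001 0 0.4 0.2" --pt "0 -0.001 0 0.8 0.2" --pt "0 -0.001 0 0.8 0.2"

```text
time: 19.05
eef_pos: [0.5613, -0.1975, 0.0292]
tcp_rot: [0.727, 0.687, 0.003, -0.002]
contact_force: [5.7, 18.3, 4.4]
opening: 0.598
finger_force: 2.9
```

```bash
python3 dep.py
```

```text
[ 0.5613 -0.1975  0.0292] [ 5.7 18.3  4.4] [ 2.37 -0.93  0.91]
{'L': (0, 11, 0.96), 'R': (2, -20, 0.95)} depth px past m7 L 3.0 R 14.3 slope -0.0347 31
R230 [ 16  15  52  87  88  89  90  89  90  91  88  55  55  57  54  56  54 125
 148  91  53  54  49] L230 [63 64 58 55 54 55 54 56 53 52 51 87 91 91 90]
```

Call:
send_rows --pt "0.002 0 0 0 0.2" --pt "0.005 0 0 -0.5 0.2" --pt "0.009 0.001 0 -1 0.2" --pt "0.012 0.002 0 -1.8 0.2" --pt "0.014 0.002 -0.004 -1.8 0.2" --pt "0.014 0.002 -0.008 -1.8 0.2" --pt "0.014 0.002 -0.008 -1.8 0.2"

```text
time: 19.8
eef_pos: [0.5638, -0.1892, 0.0386]
tcp_rot: [0.717, 0.697, 0.0, 0.001]
contact_force: [0.4, 0.3, 0.4]
opening: 0.601
finger_force: 0.0
```

```bash
python3 dep.py;python3 - <<'E'
from go import *
s=ctrl.get_state();print(2*np.arctan2(s["tcp_rot"][1],s["tcp_rot"][0]))
im=ctrl.read_camera("wrist").astype(int)
for c in(215,290,340,390,425):
    o=im[215:300,c,0]-im[215:300,c,2];print(c,215+np.argmax(o),o.max())
E
```

```text
[ 0.5638 -0.1892  0.0386] [0.4 0.3 0.4] [ 0.01 -0.05 -0.06]
{'L': (11, 27, 0.92), 'R': (-21, 12, 0.92)} depth px past m7 L -24.7 R -9.5 slope 0.0022 25
R230 [ 13  16  51  88  89  89  89  89  49  52  53  52  55  56 151 144  54  52
  50  53  54  51  86] L230 [51 61 64 55 53 54 52 52 54 54 52 87 89 91 88]
1.5414529713675729
215 240 13
290 264 38
340 264 33
390 224 17
425 215 17
```

```bash
cat > edge2.py <<'E'
from go import *
s=ctrl.get_state();im=ctrl.read_camera("wrist").astype(int);p,q=s["eef_pos"],s["tcp_rot"]
o=cv2.GaussianBlur((im[:,:,0]-im[:,:,2]).astype(np.float32),(5,3),0);P=[]
for c in list(range(196,440,3)):
    col=o[225:290,c];k=np.argmax(col)
    if col[k]>20:
        P.append([c,225+k]+list(least_squares(lambda v:(wp([[v[0],v[1],0.002]],p,q)[0]-[c,225+k]),[p[0],p[1]-.02]).x))
P=np.array(P);print(P[::5].round(4).tolist())
def hub(f):
    r=least_squares(lambda v:(v[0]+v[1]*(f[:,2]-.56)-f[:,3])*1e3,[np.median(f[:,3]),0],loss="cauchy",f_scale=.5);return r.x
print("y at .56, slope",hub(P))
E
python3 edge2.py
```

```text
[[220.0, 266.0, 0.504, -0.2072], [277.0, 265.0, 0.5379, -0.2076], [292.0, 265.0, 0.5469, -0.2079], [307.0, 265.0, 0.5558, -0.2082], [322.0, 264.0, 0.5647, -0.2078], [337.0, 264.0, 0.5736, -0.2081], [352.0, 274.0, 0.5825, -0.2149], [367.0, 264.0, 0.5915, -0.2086]]
y at .56, slope [-0.20801003 -0.01599726]
```

Call:
send_rows --pt "-0.002 0 0 0 0.2" --pt "-0.004 0 0 0 0.2" --pt "-0.005 0 0 0 0.2" --pt "-0.006 0 0 0 0.2" --pt "-0.007 0 0 0 0.2" --pt "-0.008 0 0 0 0.2" --pt "-0.009 0 0 0 0.2" --pt "-0.01 0 0 0 0.2"

```text
time: 20.75
eef_pos: [0.5627, -0.1957, 0.0376]
tcp_rot: [0.717, 0.697, 0.001, -0.002]
contact_force: [-0.2, 9.5, 5.2]
opening: 0.599
finger_force: 0.0
```

```bash
python3 dep.py; python3 edge2.py
```

```text
[ 0.5627 -0.1957  0.0376] [-0.2  9.5  5.2] [ 1.12 -0.1   0.29]
{'L': (12, 5, 0.96), 'R': (-13, -10, 0.94)} depth px past m7 L -15.5 R -6.5 slope -0.0093 29
R230 [ 12  11  36  59  54  64  88  88  64  52  53  55  54  48 120 149  82  57
  53  51  55  57  52] L230 [52 52 56 66 66 54 56 55 53 54 56 52 61 82 79]
[[196.0, 284.0, 0.4877, -0.2255], [274.0, 256.0, 0.5359, -0.2085], [289.0, 256.0, 0.5448, -0.2088], [304.0, 256.0, 0.5536, -0.209], [319.0, 255.0, 0.5625, -0.2086], [334.0, 255.0, 0.5713, -0.2089], [349.0, 265.0, 0.5801, -0.2156], [364.0, 255.0, 0.5889, -0.2094], [415.0, 255.0, 0.6188, -0.2101], [430.0, 276.0, 0.6284, -0.2241]]
y at .56, slope [-0.20894558 -0.01609271]
```

Call:
send_rows --pt "-0.0007 0 0 0 0.2" --pt "-0.0014 0 0 0 0.2" --pt "-0.002 0 0 0 0.2" --pt "-0.002 0 0 0 0.2"

```text
time: 21.25
eef_pos: [0.5628, -0.1975, 0.0379]
tcp_rot: [0.717, 0.697, 0.001, -0.002]
contact_force: [-0.5, 10.8, 5.5]
opening: 0.603
finger_force: 0.0
```

Call:
send_rows --pt "-0.0005 0 0 0 0.2" --pt "-0.001 0 0 0 0.2" --pt "-0.001 0 0 0 0.2"

```text
time: 21.55
eef_pos: [0.563, -0.1985, 0.0381]
tcp_rot: [0.717, 0.697, 0.001, -0.002]
contact_force: [0.7, 9.5, 5.8]
opening: 0.601
finger_force: 0.0
```

```bash
python3 dep.py; python3 edge2.py
```

```text
[ 0.563  -0.1985  0.0381] [0.7 9.5 5.8] [ 1.25 -0.08  0.3 ]
{'L': (10, -6, 0.96), 'R': (-16, -21, 0.87)} depth px past m7 L -7.7 R 2.2 slope -0.0075 27
R230 [ 16  15  37  55  56  55  55  56  64  89 175 203 145  51  54  55  55  53
  51  50  54  57  58] L230 [53 51 58 81 67 61 54 56 56 52 55 51 52 64 62]
[[196.0, 282.0, 0.4881, -0.2271], [229.0, 255.0, 0.5098, -0.21], [280.0, 255.0, 0.5398, -0.2109], [295.0, 254.0, 0.5487, -0.2105], [310.0, 254.0, 0.5575, -0.2107], [325.0, 254.0, 0.5664, -0.211], [340.0, 254.0, 0.5752, -0.2112], [355.0, 264.0, 0.584, -0.2179], [370.0, 254.0, 0.5929, -0.2117]]
y at .56, slope [-0.21092958 -0.0193731 ]
```

Pushed a bit higher, the right-hand leaf has now snapped in too. I'll back off gently and check.

Call:
send_rows --pt "0.002 0 0 0 0.2" --pt "0.004 0 0 0 0.2" --pt "0.006 0 0 0 0.2" --pt "0.009 0 0 0 0.2" --pt "0.013 0 0 0 0.2" --pt "0.018 0 0 0 0.2" --pt "0.022 0 0 0 0.2" --pt "0.022 0 0 0 0.2"

```text
time: 22.45
eef_pos: [0.5632, -0.1788, 0.0374]
tcp_rot: [0.717, 0.697, -0.0, 0.0]
contact_force: [-0.1, -0.2, 0.3]
opening: 0.6
finger_force: 0.0
```

```bash
python3 dep.py; python3 edge2.py
```

```text
[ 0.5632 -0.1788  0.0374] [-0.1 -0.2  0.3] [ 0.    0.01 -0.02]
{'L': (7, 40, 0.79), 'R': (-21, 51, 0.86)} depth px past m7 L 1.6 R -19.4 slope -0.0168 27
R230 [  9  12  53  87  86  78  53  53  50  53  52  56  48 142 146  56  50  50
  50  50  52  54  51] L230 [62 50 49 50 52 51 50 48 49 86 88 87 86 86 85]
[[268.0, 281.0, 0.5319, -0.208], [283.0, 281.0, 0.5409, -0.2083], [298.0, 281.0, 0.5499, -0.2085], [313.0, 280.0, 0.559, -0.2081], [328.0, 280.0, 0.568, -0.2084], [343.0, 280.0, 0.577, -0.2086], [358.0, 280.0, 0.586, -0.2089]]
y at .56, slope [-0.20838624 -0.01367963]
```

Call:
send_rows --pt "0 0 -0.015 0 0.2" --pt "0 0 -0.04 0 0.2" --pt "0 0 -0.08 0 0.2" --pt "0.01 0 -0.12 0 0.2" --pt "0.02 0 -0.14 0 0.2" --pt "0.02 0 -0.14 0 0.2" --pt "0.02 0 -0.14 0 0.2"

```text
time: 23.25
eef_pos: [0.5639, -0.1594, 0.178]
tcp_rot: [0.717, 0.697, 0.0, 0.001]
contact_force: [-0.5, -0.7, -0.9]
opening: 0.6
finger_force: 0.0
```

```bash
python3 - <<'E'
from go import *
s=ctrl.get_state();im=ctrl.read_camera("wrist");p,q=s["eef_pos"],s["tcp_rot"];print(p)
cv2.imwrite("pics/w9.png",im[:,:,::-1])
d=np.array([.560,-.250,-1.585]);S=.0095
g=cv2.GaussianBlur(im.astype(np.float32),(3,3),0)
# rectify a dock-frame plane z=39 mm : rows dock x, cols dock y
for xd in (-.085,-.075,-.065,-.055,-.05,-.045):
    ys=np.arange(-.085,.0851,.003);W=wp(place(d,np.c_[np.full(len(ys),xd),ys,np.full(len(ys),.039)]),p,q).astype(np.float32)
    v=cv2.remap(g,W[None,:,0],W[None,:,1],cv2.INTER_LINEAR)[0].mean(1).astype(int)
    print(int(xd*1000),"R(-y)",v[:20],"| L(+y) mirrored",v[::-1][:20])
E
```

```text
[ 0.56389316 -0.15936665  0.17800869]
-85 R(-y) [49 42 46 55 51 56 45 45 50 75 75 75 76 76 75 76 75 77 75 76] | L(+y) mirrored [114  83  50 122 102 128  64  51  55  96 175 175 175 176 177 176 178 176
 152 119]
-75 R(-y) [49 44 39 41 40 68 58 48 46 44 69 77 76 77 76 77 77 77 77 77] | L(+y) mirrored [116  84  40  41  41 148 138 103  49  50  74  78 125  95  76  77  76  76
  78  77]
-65 R(-y) [49 44 40 42 41 68 77 66 51 45 45 56 77 76 76 77 76 77 76 77] | L(+y) mirrored [116  81  41  42  38 158 170  75  55  45  44  59  77  76  75  76  77  74
  75  73]
-55 R(-y) [51 42 41 39 42 66 76 77 73 55 47 46 44 55 54 56 56 58 58 60] | L(+y) mirrored [115  80  42  42  40 155 175  79  73  57  48  45  47  51  51  53  54  55
  54  57]
-50 R(-y) [50 44 42 39 42 67 76 76 77 65 55 45 62 66 66 62 49 41 32 25] | L(+y) mirrored [115  83  41  42  42 158 175  81  75  58  55  47  61  63  66  66  65  66
  66  69]
-45 R(-y) [51 44 37 40 41 39 73 76 65 55 55 51 56 37 30 29 22 21 18 22] | L(+y) mirrored [109  81  42  42  44  68 170 161  78  57  54  55  55  57  65  61  56  54
  64  64]
```

The two leaves are now mirror images: both sit at |y| ≈ 50–58 mm at x = −55 mm, behind the box. The box is square with the holder and the arm is clear, so I'm handing in.

```bash
python3 -c "
from plant import ctrl
print(ctrl.sign_off())"
```

```text
the job is handed in; nothing more can be done
None
```

The tea box is in the holder, square, and by my image measurements held by both snapped-in catches with the arm clear; pressing peaked near 18 N (15 N was the advised top) while the second catch was stuck, and I handed the job in at about 23 s.

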